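Press a reproducer gasket four clicks and hold

ROBOT

A 6-joint arm with a two-finger parallel gripper is mounted at the origin on the work surface. World frame = base frame: x ahead of the robot, y to its left, z up, the work surface at z = 0. Lengths are in mm, angles in rad, forces in N, time in s.
With the tool pointing down it reaches from about 400 to 925 mm from the base axis. Payload 12.5 kg.
Tool frame: the origin (TCP) lies between the finger pads; the fingertips stand 19 mm ahead of it and the grasp point (between the pads) is the TCP (env.nose_length is the distance from the TCP to the fingertips, in mm); z points along the fingers, y is the line along which they close (so a half turn about z gives the same grasp; the last joint's range is limited). The gripper opens to 95 mm and grips with 3 to 60 N. Pads are 20 mm wide; open, the fingers measure 119 mm over their backs; the gripper's body (75 mm by 180 mm) begins 59 mm behind the grasp point.
Start: joints at [-1.323, 0.491, 1.559, -0, 1.092, -0.106], TCP at [216.564, -586.298, 233.661] pointing down, gripper open.
Joint ranges: [-3.1, 3.1], [-0.84, 2.19], [0.05, 2.79], [-1.13, 4.28], [0.06, 2.93], [-2.69, 2.69]. Speed limits (rad/s): [2.22, 2.22, 2.79, 3.14, 3.14, 3.14].

INTERFACE

Orientations are given as [roll, pitch, yaw] about the fixed x, y, z axes, in that order (R = Rz(yaw) Ry(pitch) Rx(roll)).
In Python, from cell import env gives the robot as it stands. The module is installed in compiled form; this text tells all that it offers.
- The arm moves only by the tool drive_tool, never from a script. Its argument "rows" is a list that holds one entry, the list of rows, each a list of 7 numbers: the shift along the tool's x, y, z scaled (see below), then the turn, a rotation vector about the tool's x, y, z scaled (see below), then the opening, from 0 (shut) to 1 (fully open). In form: [[[tx, ty, tz, ax, ay, az, jaw], ...]]. A call has 1 to 5 rows; each row shifts and turns the commanded pose from where the row before left it, along the tool's axes as they then stand; what a row does not reach is not made up. The controller multiplies each number of a shift by 250 mm and each number of a turn by 180 degrees. A row lasts 1/8 s, in which the tool goes at most 62.5 mm and 10.7 degrees, less where a joint would pass 70% of its speed; a pose out of reach is approached as far as the arm can. A call with a number of a shift or a turn outside -1 to 1 is refused whole. A call with a gripper value outside its range is refused whole. The fingers move at their own pace and stop on an object; the grip force is fixed at half the most. Time passes only in rows, so rows that do not move let the fingers close. It gives the time, the measured TCP pose, the force, the opening and the grip force at its end, in the units of the state.
- env.state(): the state, without advancing time (a new reading comes with each control period).
- env.read_camera(name): name is "side" or "top"; returns a dict with "color" (400x640x3 uint8, blue, green, red), "camera_matrix" (3x3 intrinsics, pixels), "pose" (4x4, takes a point from camera to world coordinates). Camera axes: x right, y up, looking along -z (the intrinsics and any distortion apply to the point x, -y, -z); pixel columns grow to the right and rows downward; lengths in mm; the calibration is good to about 2 mm. A picture is of the moment at which its call begins. There is no depth.
- env.job_done(): hands the job in; it is judged then, once.
Trained networks look in a picture, given as the dict that the camera call returned (one of the last four; its "shot" number tells which), for a name from the list of things; names that differ only in an ending like _2 or _b are one class to them, and where a whole thing is asked for, a point or a joint stands for the part that bears it (a point fixed in the world has none). Each returns a list of dicts, best first, with "score" (0 to 1); they miss things now and then, are a little off and sometimes report something else, mostly with a low value. They report only what shows in the picture. A call takes as long as a camera call.
- env.search_frame(name, picture): "at" ([x, y, z] in mm, in the coordinates of the camera as it stood for that picture, good to about 4 mm: the middle of the surface that is visible of it).
- env.place_of(name, picture): "at" ([x, y, z] in mm, in the coordinates of the camera as it stood for that picture, good to about 4 mm: a listed point, or the origin of a listed thing).
The state is a dict: "t": time; "joints": joint angles; "qvel": joint speeds; "tau": joint torques, N m; "eef_pos": TCP position; "tcp_rot": TCP orientation; "ft_force": force on the tool from outside, world axes, zero at the start; "moment": the same for the moment, N m; "opening": opening from 0.0 (shut) to 1.0 (fully open); "grip_force": force on a finger pad.
Only numpy, scipy, OpenCV 4.12 (cv2) and the standard library are available. Lean on these libraries where they do the work, as an engineer would, in place of code of your own. Each camera call takes 0.05 s, during which the arm holds its last target. There are 200 camera calls.

TASK

Push the open drawer of the green gasket press fully home until it snaps in, so that the nickel reproducer sits under the plunger. Then pull the press's brass click lever round by its upright brown handle, clockwise seen from above, exactly four clicks from its rest stop - a fifth would crack the diaphragm - and finish still holding the handle there, seated in the fourth click, because the lever springs back if let go. Leave the loose things on the bench where they are.

Things in the scene. Friction and masses are not known exactly. Their poses are not given: they have to be found in the camera images.
- press: fixed green C-frame press, base 230 x 120 mm. Origin on the table under the plunger, on the vertical axis of the lever. x points from the drawer front to the rear column, away from the robot; y left, z up; position and yaw vary. The head (64 mm wide, top 135 mm up, lever hub above it to 163 mm) reaches from x = -36 to 117 mm; in front of it nothing but the lever is higher than the drawer front
- drawer (a joint): opening of the pine drawer, m: 0 = home against its stop, starts 0.04 to 0.08 open; it slides along the press's x axis and closes towards +x. About 2 N to slide; a spring catch resists with roughly 6 to 10 N from 11 to 5 mm before home, then snaps it home and keeps it there
- drawer_front (a point): centre of the flat outer face of the drawer front (84 mm wide, from 16 to 60 mm above the table; nothing sticks out of it). The point lies 38 mm above the table, 95 mm from the press origin towards -x when the drawer is home, and moves with the drawer
- lever (a joint): angle of the brass lever, rad: 0 = rest stop, grows clockwise seen from above. Click seats every 0.2 rad (0.2, 0.4, 0.6, 0.8 = fourth click, 1.0) with a crest midway between seats (0.1 ... 0.7, 0.9); stop at 1.2. A spring always drives it back to 0: holding it takes 1 to 7 N at the handle, most before each crest and least after it. The clicks do not lock
- handle: upright round brown handle, free to spin about its own axis, on the end of the lever, diameter 18 mm, from 159 to 214 mm above the table, 120 mm from the lever's axis (the press origin), free all round. Origin at the centre of its underside. At rest the lever points 80 degrees clockwise (from above) from the press's +x axis (to its -y side) and swings towards the drawer front (-x)
- handle_grip (a point): point on the handle's axis 30 mm above its underside (189 mm above the table), the height to grip
- horn: loose copper horn section, a cone 120 mm high, 124 mm across at its foot, standing on the table; a bystander. Origin at the centre of its foot
- knob0: loose brown bakelite knob, 34 mm across, 22 mm high, standing on the table; a bystander. Origin at the centre of its underside
- knob1: loose brown bakelite knob, 34 mm across, 22 mm high, standing on the table; a bystander. Origin at the centre of its underside
- knob2: loose brown bakelite knob, 34 mm across, 22 mm high, standing on the table; a bystander. Origin at the centre of its underside
- knob3: loose brown bakelite knob, 34 mm across, 22 mm high, standing on the table; a bystander. Origin at the centre of its underside
- bell_lever: loose brass bell lever lying flat, 115 mm long, 16 mm high at most; a bystander. Origin at its middle, x along its length
- screwdriver: loose screwdriver lying flat, 180 mm long, x along its length; a bystander

How it is judged (in metres and radians):
On the way, in this order (a step that is already met when the one before it is completed fails the run):
1. the drawer is home while the lever is still at its rest stop (value of joint drawer below 0.003 m and value of joint lever below 0.06 rad), for 0.2 s.
2. the lever is in the fourth click with the drawer home (value of joint drawer below 0.003 m and value of joint lever between 0.73 and 0.88 rad), for 0.3 s.
At the end, for the whole second after the job is handed in: Drawer within 3 mm of its stop; lever steady between 0.73 and 0.88 rad (fourth click, 0.8); the fingers bear on the handle with more than 1 N (all of step 2 and velocity of joint lever between -0.1 and 0.1 rad/s and contact force between the fingers and handle above 1 N); the arm keeps its last pose, push and grip.
It fails at once if the lever is taken over the crest to a fifth click (beyond 0.92 rad) (value of joint lever above 0.92 rad).
It fails at once if a loose bystander is moved by more than 30 mm (distance of any of horn, knob0, knob1, knob2, knob3, bell_lever, screwdriver from where it was at the start of the episode above 0.03 m).
It also fails if it takes over 54 s, if anything falls off the work surface, if the arm or the gripper's body presses on something with over 40 N, if the wrist force passes 120 N, or if a joint passes its speed limit or range.

## Working session

There is one attempt and no reset: what is moved stays moved. The work goes in short steps, Python scripts to look and compute and a tool call to move; the robot and the scene stay as the last step left them, time stands still between calls to the robot, and variables do not carry over. Pictures are saved under pics/ and viewed, at most 10 in all, crops included, and the job is handed in when it is done.

Besides the shell and the picture viewer there is one more tool, called after "Request:" by a JSON object that holds its "fn" and its "kwargs", one argument or row to a line. drive_tool: Moves the arm, as the interface text tells. Its arguments: {"type":"object","properties":{"rows":{"type":"array","items":{"type":"array","items":{"type":"array","items":{"type":"number","minimum":-1,"maximum":1}}}}},"required":["rows"]}

```bash
mkdir -p pics
cat > h.py <<'E'
from cell import env
import numpy as np, cv2
def W(pic,p):
    return (np.array(pic["pose"])@np.r_[p,1])[:3]
E
python3 - <<'E'
from h import *
s=env.state();print(s["t"],s["eef_pos"],s["tcp_rot"],s["opening"],s["ft_force"])
for c in("top","side"):
    p=env.read_camera(c);cv2.imwrite(f"pics/{c}0.png",p["color"])
    print(c,np.round(p["pose"],2).tolist())
    for n in("press","drawer_front","handle","handle_grip","horn","knob0","bell_lever","screwdriver"):
        for d in env.place_of(n,p)[:4 if n=="knob0" else 1]: print(n,round(d["score"],2),np.round(W(p,d["at"]),1))
E
```

```text
0.0 [ 216.52386175 -586.07046115  233.06526068] [-3.14052397e+00 -1.27649896e-04  3.53792678e-01] 1.00059573592393 [ 0.16559934  0.6492269  -0.86632725]
top [[-0.01, 0.99, -0.12, 341.95], [-1.0, -0.01, -0.0, -8.31], [-0.0, 0.12, 0.99, 1383.44], [0.0, 0.0, 0.0, 1.0]]
drawer_front 0.73 [448.4  60.4  34.8]
handle 0.6 [615.9  68.9   1. ]
handle_grip 0.53 [648.5 -47.8 188.8]
horn 0.66 [ 702.  -339.8   -6.3]
knob0 0.53 [461.1 339.8   0.6]
knob0 0.43 [381.8 258.5   1.4]
knob0 0.39 [ 488.  -329.2   -0.5]
knob0 0.39 [ 371.1 -314.7   -2.5]
bell_lever 0.54 [616.1  69.6  -5. ]
screwdriver 0.51 [ 338.2 -184.7    1.2]
side [[-0.81, 0.3, -0.51, -75.12], [-0.59, -0.44, 0.68, 770.47], [-0.02, 0.85, 0.53, 757.23], [0.0, 0.0, 0.0, 1.0]]
press 0.95 [621.5  69.    3.5]
drawer_front 0.88 [446.3  57.4  35.7]
handle 0.56 [646.7 -47.6 159.5]
handle_grip 0.66 [649.2 -46.8 186.9]
horn 0.85 [ 703.2 -341.2    0. ]
knob0 0.63 [461.4 330.8   2.1]
knob0 0.51 [389.1 256.5   0.5]
knob0 0.5 [ 495.1 -334.1   -3.7]
bell_lever 0.82 [355.4 390.5   2.3]
```

View pics/top0.png

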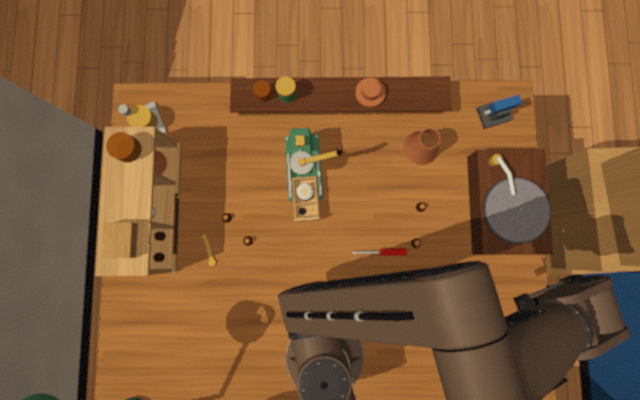

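View pics/side0.png

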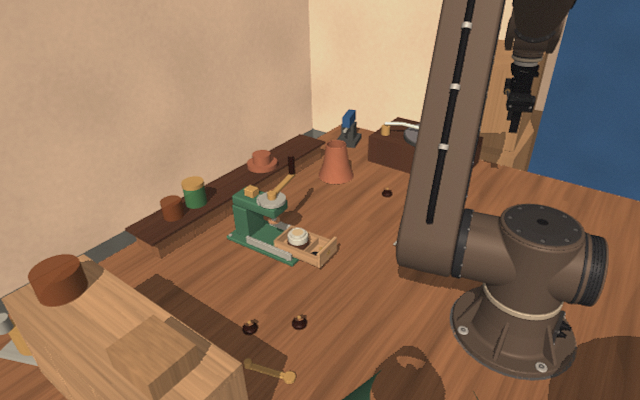

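The top view shows the press hub at (302,162), handle at (338,153) and drawer front at (306,219). The networks agree with this: handle radius is 120 mm, yaw about 3.5°, origin about (620.5, 69.2) and drawer about 78 mm open. First I'll swing the closed gripper round in front of the drawer.

Request:
{"fn": "drive_tool", "kwargs": {
  "rows": [
    [[0.05,0,0,0,0,0.047,0],[0.08,-0.05,0,0,0,0.046,0],[0.12,-0.1,0,0,0,0,0],[0.12,-0.12,0,0,0,0,0],[0.12,-0.12,0,0,0,0,0]]
  ]
}}

```text
t: 1.52
eef_pos: [330.7, -474.3, 233.7]
tcp_rot: [3.141, -0.0, 0.061]
ft_force: [0.3, 0.5, 1.2]
opening: 0.533
grip_force: 0.0
```

Request:
{"fn": "drive_tool", "kwargs": {
  "rows": [
    [[0.12,-0.12,0,0,0,0,0],[0.12,-0.12,0,0,0,0,0],[0.1,-0.14,0,0,0,0,0],[0.05,-0.15,0,0,0,0,0],[0,-0.15,0,0,0,0,0]]
  ]
}}

```text
t: 2.15
eef_pos: [417.3, -298.2, 233.6]
tcp_rot: [3.141, -0.0, 0.062]
ft_force: [-0.5, -0.5, 0.4]
opening: 0.026
grip_force: 0.0
```

Request:
{"fn": "drive_tool", "kwargs": {
  "rows": [
    [[0.01,-0.142,0,0,0,0,0],[0.01,-0.142,0,0,0,0,0],[0.01,-0.142,0,0,0,0,0],[0.01,-0.142,0,0,0,0,0],[0.01,-0.142,0,0,0,0,0]]
  ]
}}

```text
t: 2.78
eef_pos: [418.2, -120.6, 233.8]
tcp_rot: [3.141, -0.001, 0.061]
ft_force: [0.9, -0.3, -0.7]
opening: 0.001
grip_force: 0.0
```

Request:
{"fn": "drive_tool", "kwargs": {
  "rows": [
    [[0.01,-0.142,0,0,0,0,0],[0.01,-0.142,0,0,0,0,0],[0.01,-0.142,0,0,0,0,0],[0,-0.1,0,0,0,0,0],[0,0,0,0,0,0,0]]
  ]
}}

```text
t: 3.4
eef_pos: [417.5, 11.1, 233.8]
tcp_rot: [3.141, -0.0, 0.064]
ft_force: [-0.2, -0.1, 0.4]
opening: 0.005
grip_force: 0.0
```

Request:
{"fn": "drive_tool", "kwargs": {
  "rows": [
    [[0,-0.09,0,0,0,0,0],[0,-0.094,0.1,0,0,0,0],[0,0,0.16,0,0,0,0],[0,0,0.16,0,0,0,0],[0,0,0.16,0,0,0,0]]
  ]
}}

```text
t: 4.03
eef_pos: [415.3, 55.2, 87.6]
tcp_rot: [3.141, -0.001, 0.061]
ft_force: [0.6, -0.6, -0.4]
opening: 0.006
grip_force: 0.0
```

Request:
{"fn": "drive_tool", "kwargs": {
  "rows": [
    [[0,0,0.12,0,0,0,0],[0,0,0.015,0,0,0,0],[0,0,0,0,0,0,0]]
  ]
}}

```text
t: 4.4
eef_pos: [415.2, 55.5, 55.3]
tcp_rot: [3.141, -0.0, 0.061]
ft_force: [1.5, -0.3, 0.5]
opening: 0.002
grip_force: 0.0
```

Request:
{"fn": "drive_tool", "kwargs": {
  "rows": [
    [[0.06,0,0,0,0,0,0],[0.06,0,0,0,0,0,0],[0.06,0,0,0,0,0,0],[0.06,0,0,0,0,0,0],[0.06,0,0,0,0,0,0]]
  ]
}}

```text
t: 5.03
eef_pos: [490.7, 60.7, 54.9]
tcp_rot: [3.142, 0.0, 0.062]
ft_force: [-3.5, 0.9, 1.7]
opening: 0.008
grip_force: 0.9
```

Request:
{"fn": "drive_tool", "kwargs": {
  "rows": [
    [[0.02,0,0,0,0,0,0],[0.02,0,0,0,0,0,0],[0.02,0,0,0,0,0,0]]
  ]
}}

```text
t: 5.4
eef_pos: [503.6, 61.5, 54.7]
tcp_rot: [-3.141, 0.003, 0.062]
ft_force: [-16.0, -2.2, 10.9]
opening: 0.004
grip_force: 8.1
```

Request:
{"fn": "drive_tool", "kwargs": {
  "rows": [
    [[0.01,0,0,0,0,0,0],[0.01,0,0,0,0,0,0],[0,0,0,0,0,0,0]]
  ]
}}

```text
t: 5.78
eef_pos: [508.8, 61.8, 54.7]
tcp_rot: [-3.142, 0.002, 0.062]
ft_force: [-1.5, 0.6, -0.6]
opening: 0.006
grip_force: 0.9
```

Request:
{"fn": "drive_tool", "kwargs": {
  "rows": [
    [[0.01,0,0,0,0,0,0],[0.01,0,0,0,0,0,0],[0,0,0,0,0,0,0]]
  ]
}}

```text
t: 6.15
eef_pos: [513.2, 62.1, 54.7]
tcp_rot: [-3.142, 0.004, 0.062]
ft_force: [-9.7, 0.1, 5.2]
opening: 0.005
grip_force: 5.2
```

Request:
{"fn": "drive_tool", "kwargs": {
  "rows": [
    [[0.008,0,0,0,0,0,0],[0,0,0,0,0,0,0],[0,0,0,0,0,0,0]]
  ]
}}

```text
t: 6.52
eef_pos: [513.3, 62.2, 54.7]
tcp_rot: [-3.141, 0.008, 0.062]
ft_force: [-18.4, -2.2, 13.6]
opening: 0.004
grip_force: 9.3
```

Run:
```python
from h import *
p=env.read_camera("side");cv2.imwrite("pics/s1.png",cv2.resize(p["color"][150:290,200:360],None,fx=4,fy=4))
for n in("press","drawer_front","handle_grip"):
  for d in env.place_of(n,p)[:1]: print(n,round(d["score"],2),np.round(W(p,d["at"]),1))
p=env.read_camera("top")
for n in("press","drawer_front","handle_grip"):
  for d in env.place_of(n,p)[:1]: print(n,round(d["score"],2),np.round(W(p,d["at"]),1))
```

```text
press 0.6 [621.2  70.5   3.9]
drawer_front 0.6 [522.3  61.3  36.3]
press 0.65 [615.3  68.7  -3.1]
drawer_front 0.65 [ 4.595e+02  3.374e+02 -2.000e-01]
handle_grip 0.53 [ 339.5 -181.8   -0.4]
```

The force rises with no travel at x = 513, so the drawer is home. Next I'll back off, rise, open the jaw and turn for the handle.

Request:
{"fn": "drive_tool", "kwargs": {
  "rows": [
    [[-0.06,0,0,0,0,0,0],[-0.1,0,-0.03,0,0,0,0],[0,0,-0.15,0,0,0,0],[0,0,-0.18,0,0,0,0],[0,0,-0.18,0,0,0,0]]
  ]
}}

```text
t: 7.55
eef_pos: [477.0, 59.8, 191.4]
tcp_rot: [3.141, -0.002, 0.062]
ft_force: [-0.4, -0.2, -0.4]
opening: 0.005
grip_force: 0.0
```

Request:
{"fn": "drive_tool", "kwargs": {
  "rows": [
    [[0,0,-0.18,0,0,0,1],[0,0,-0.18,0,0,-0.05,1],[0,0,0,0,0,-0.05,1],[0,0,0,0,0,-0.05,1],[0,0,0,0,0,-0.05,1]]
  ]
}}

```text
t: 8.18
eef_pos: [477.1, 59.8, 280.2]
tcp_rot: [3.14, -0.002, 0.695]
ft_force: [1.3, -0.5, -0.3]
opening: 0.474
grip_force: 0.0
```

Request:
{"fn": "drive_tool", "kwargs": {
  "rows": [
    [[0,0,0,0,0,-0.05,1],[0,0,0,0,0,-0.05,1],[0,0,0,0,0,-0.05,1],[0,0,0,0,0,-0.05,1],[0,0,0,0,0,0,1]]
  ]
}}

```text
t: 8.8
eef_pos: [477.0, 59.8, 280.0]
tcp_rot: [3.14, -0.0, 1.317]
ft_force: [-0.5, -0.4, -0.4]
opening: 0.978
grip_force: 0.0
```

Run:
```python
from h import *
for c in("side","top"):
  p=env.read_camera(c);cv2.imwrite(f"pics/{c}2.png",cv2.resize(p["color"][100:300,200:440],None,fx=3,fy=3))
  for n in("press","drawer_front","handle","handle_grip"):
    for d in env.place_of(n,p)[:1]: print(c,n,round(d["score"],2),np.round(W(p,d["at"]),1))
```

```text
side press 0.72 [621.7  69.    5.7]
side drawer_front 0.74 [460.3 330.8   3.6]
side handle 0.7 [647.2 -46.8 157.4]
side handle_grip 0.67 [645.  -48.7 185.8]
top press 0.6 [615.7  67.7  -1.7]
top handle 0.47 [653.  -48.5 158.1]
top handle_grip 0.48 [648.2 -49.3 183.3]
```

View pics/side2.png

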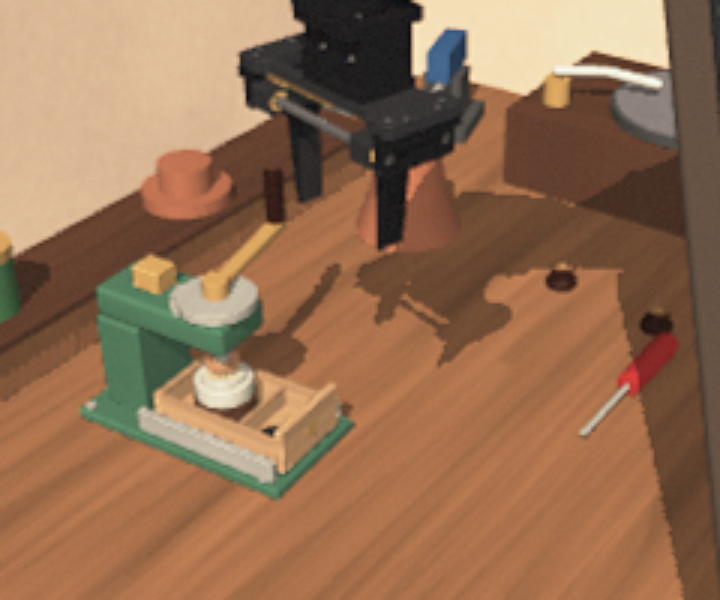

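The crop shows the drawer flush, the reproducer under the plunger, and the lever at rest with its handle at about (275,195). Now I'll go above the handle.

Request:
{"fn": "drive_tool", "kwargs": {
  "rows": [
    [[-0.049,0.154,0,0,0,0,1],[-0.049,0.154,0,0,0,0,1],[-0.049,0.154,0,0,0,0,1],[-0.049,0.154,0,0,0,0,1],[-0.049,0.154,0,0,0,0,1]]
  ]
}}

```text
t: 9.93
eef_pos: [648.9, -48.4, 279.7]
tcp_rot: [-3.141, 0.0, 1.318]
ft_force: [-0.1, 0.4, 0.5]
opening: 0.998
grip_force: 0.0
```

Request:
{"fn": "drive_tool", "kwargs": {
  "rows": [
    [[0,0,0,0,0,0,1],[0,0,0,0,0,0,1]]
  ]
}}

```text
t: 10.18
eef_pos: [647.4, -47.4, 279.5]
tcp_rot: [-3.141, 0.0, 1.318]
ft_force: [0.7, 0.9, -0.8]
opening: 0.998
grip_force: 0.0
```

Request:
{"fn": "drive_tool", "kwargs": {
  "rows": [
    [[0,0,0.08,0,0,0,1],[0,0,0.1,0,0,0,1],[0,0,0.1,0,0,0,1],[0,0,0.082,0,0,0,1],[0,0,0,0,0,0,0.5]]
  ]
}}

```text
t: 10.8
eef_pos: [646.8, -46.9, 188.6]
tcp_rot: [-3.139, 0.0, 1.319]
ft_force: [0.3, 0.1, 0.5]
opening: 0.946
grip_force: 0.0
```

Request:
{"fn": "drive_tool", "kwargs": {
  "rows": [
    [[0,0,0,0,0,0,0.3],[0,0,0,0,0,0,0.3],[0,0,0,0,0,0,0],[0,0,0,0,0,0,0],[0,0,0,0,0,0,0]]
  ]
}}

```text
t: 11.42
eef_pos: [647.8, -47.6, 189.4]
tcp_rot: [3.141, 0.0, 1.318]
ft_force: [-0.2, 0.4, -0.5]
opening: 0.426
grip_force: 0.0
```

Request:
{"fn": "drive_tool", "kwargs": {
  "rows": [
    [[0,0,0,0,0,0,0],[0,0,0,0,0,0,0],[0,0,0,0,0,0,0],[0,0,0,0,0,0,0]]
  ]
}}

```text
t: 11.92
eef_pos: [648.3, -47.7, 189.4]
tcp_rot: [3.14, 0.0, 1.318]
ft_force: [4.2, -0.9, -1.3]
opening: 0.187
grip_force: 30.0
```

The handle is gripped at (648.3, -47.7), as the geometry predicts, with an opening of 17.8 mm. Now I'll follow the arc in 0.1 rad rows.

Request:
{"fn": "drive_tool", "kwargs": {
  "rows": [
    [[-0.02,-0.044,0,0,0,0,0],[-0.016,-0.045,0,0,0,0,0],[0,0,0,0,0,0,0],[0,0,0,0,0,0,0]]
  ]
}}

```text
t: 12.42
eef_pos: [624.5, -50.9, 189.4]
tcp_rot: [3.141, 0.0, 1.318]
ft_force: [4.2, -3.1, -1.5]
opening: 0.188
grip_force: 30.0
```

Request:
{"fn": "drive_tool", "kwargs": {
  "rows": [
    [[-0.011,-0.047,0,0,0,0,0],[-0.007,-0.047,0,0,0,0,0],[0,0,0,0,0,0,0],[0,0,0,0,0,0,0]]
  ]
}}

```text
t: 12.92
eef_pos: [600.7, -49.5, 189.4]
tcp_rot: [3.141, 0.0, 1.318]
ft_force: [3.5, -3.7, -0.8]
opening: 0.187
grip_force: 30.0
```

Request:
{"fn": "drive_tool", "kwargs": {
  "rows": [
    [[-0.002,-0.048,0,0,0,0,0],[0.003,-0.048,0,0,0,0,0],[0,0,0,0,0,0,0],[0,0,0,0,0,0,0]]
  ]
}}

```text
t: 13.42
eef_pos: [577.5, -43.2, 189.4]
tcp_rot: [3.141, 0.0, 1.318]
ft_force: [2.9, -4.2, -0.6]
opening: 0.185
grip_force: 30.0
```

Request:
{"fn": "drive_tool", "kwargs": {
  "rows": [
    [[0.008,-0.047,0,0,0,0,0],[0.012,-0.046,0,0,0,0,0],[0,0,0,0,0,0,0],[0,0,0,0,0,0,0],[0,0,0,0,0,0,0]]
  ]
}}

```text
t: 14.05
eef_pos: [556.2, -32.6, 189.4]
tcp_rot: [3.141, 0.0, 1.318]
ft_force: [3.2, -3.5, -1.3]
opening: 0.182
grip_force: 30.0
```

Run:
```python
from h import *
O=np.array([620.3,69.1])
s=env.state();e=np.array(s["eef_pos"])[:2]-O
print(s["eef_pos"],s["ft_force"],np.hypot(*e),-np.arctan2(e[1],e[0])-np.radians(76.5),s["grip_force"])
for c in("side","top"):
  p=env.read_camera(c);cv2.imwrite(f"pics/{c}3.png",cv2.resize(p["color"][100:300,200:440],None,fx=3,fy=3))
  for n in("press","drawer_front","handle","handle_grip"):
    for d in env.place_of(n,p)[:1]: print(c,n,round(d["score"],2),np.round(W(p,d["at"]),1))
```

```text
[556.18703654 -32.5920923  189.35955211] [ 3.1659178  -3.50645831 -1.28249268] 120.21544709552131 0.7981365999519601 29.99906043746705
side press 0.72 [621.   67.5   4.8]
side drawer_front 0.89 [522.6  63.2  39.6]
side handle_grip 0.61 [ 340.  -185.9   -2.1]
top press 0.68 [614.6  69.5  -2.1]
top drawer_front 0.5 [526.2  62.7  34.5]
```

View pics/side3.png

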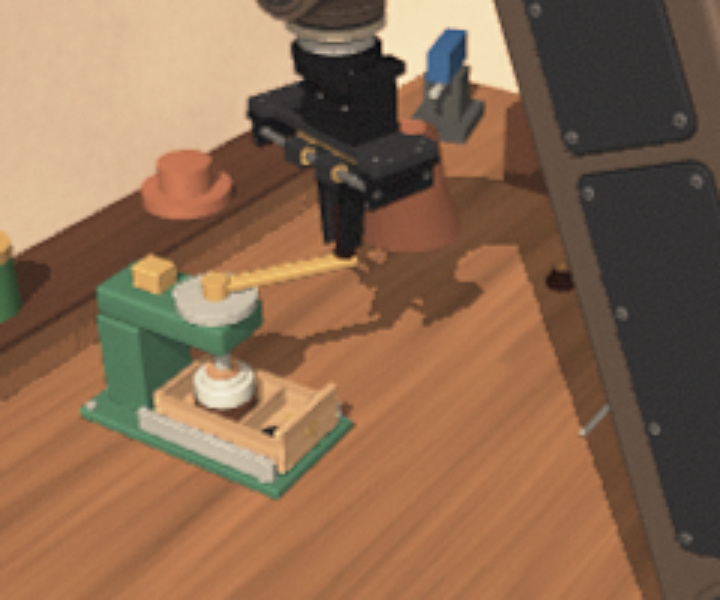

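The picture shows the fingers on the handle at about (345,250), the lever swung round, and the drawer home. Kinematics give a lever angle of 0.80 rad at radius 120.2 mm, so I'm handing in.

```bash
python3 -c "
from cell import env
print(env.job_done())"
```

```text
the job is handed in; nothing more can be done
None
```

I handed the job in with the drawer pushed home and the gripper still holding the handle at about 0.80 rad, the fourth click. No verdict came back; the lever angle is worked out from the gripper's position, and I didn't measure the loose things again at the end.

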